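Roll the adjuster wheel until the jaw stands at the gauge mark

TASK

Set the sizing jig for the next blank: with a fingertip on top, roll the knurled adjuster wheel so that the gap between the jaws closes until the sliding jaw's pointer stands in the notch of the gauge mark, and then take the finger off. Move the jaw by the wheel only: do not touch the jaw, do not shift the gauge mark, and grasp or move none of the things standing around.

Things in the scene. Friction and masses are not known exactly. Their poses are not given: they have to be found in the camera images.
- jig: Foot plate of the sizing jig, bolted to the bench, 104 x 300 x 6 mm; origin on the bench exactly under the adjuster wheel. Its +y is the jig's long axis, from the wheel end to the fixed jaw at the far end; z is up
- wheel_top (a point): Highest point of the knurled steel adjuster wheel (68 mm diameter, 22 mm wide, axle level and across the jig), 104 mm above the bench when not pressed; it goes down with the jig. Turning takes about 1 to 2 N along the rim, so a fingertip that presses the wheel and jig some 3.5 mm down carries the rim along by friction. The wheel stays as turned when let go
- adjuster (a joint): Turn of the wheel, rad, 0 at the start; positive = top of the wheel rolled towards jig +y (towards the jaws), which drives the sliding jaw towards jig +y and closes the gap by 8 mm per rad (4.25 mm of rim travel per mm of jaw). Rolling it the other way opens the gap. The jaw can go from 10 mm behind its start to 55 mm ahead of it
- pointer_tip (a point): Tip of the thin brass pointer (2.5 mm wide) on the front (jig -x) side of the sliding jaw, 36 mm above the bench; moves with the jaw along jig y
- gauge_notch (a point): Gauge mark: middle of the 6 mm notch between two small aluminium lugs (each 10 mm wide) on the ledge in front of the pointer, at the lugs' edge next to the pointer. The pointer stands at the mark when both have the same place along jig y. At the start the mark lies 14 to 32 mm from the pointer towards jig +y. It slides stiffly along the ledge if pushed
- jaw: The sliding jaw, a grey block 60 x 22 mm, top 79 mm above the bench, with a steel face, on two guide rods; origin under its middle, 14 mm above the bench. Moved only through the wheel
- deck: The jig proper (92 x 285 mm) on four rubber feet above the foot plate, origin 14 mm over the plate's and same axes. Under a finger all of it sinks by up to 5 mm, starting at about 4 N and rising 1.2 N per mm, and comes back up. The wheel stands in its grey housing (54 mm across, 84 mm along, top 94 mm above the bench) and sticks out 10 mm above it; the jaws are lower, 80 mm at most
- cap: loose black bottle cap, 33 mm across, 18 mm high, in front of the jig; origin at the middle of its underside
- ring: loose pale metal ring lying flat, 68 mm across, 17 mm high, behind the jig; origin at the middle of its underside
- blank: loose wooden block 70 x 110 x 34 mm, behind the jig; origin at the middle of its underside
- driver: loose red-handled screwdriver, 135 mm long, 26 mm thick, in front of the jig; origin at the middle of its underside
- weight: loose grey steel cylinder, 62 mm across, 88 mm tall, beyond the wheel end of the jig; origin at the middle of its underside
- wheel_blank: loose small white plastic wheel lying flat, 52 mm across, 13 mm high, in front of the jig; origin at the middle of its underside

How it is judged:
By the outcome, as a careful person would: the job done as asked, in the order asked, and still so for the second after the job is handed in, with the robot touching nothing.
It also fails if it takes over 38 s, if anything falls off the work surface, if the arm or the gripper's body presses on something with over 40 N, if the wrist force passes 120 N, or if a joint passes its speed limit or range.

ROBOT

A 6-joint arm with a two-finger parallel gripper is mounted at the origin on a cart in front of the work surface, level with it; the furniture and walls round the work are solid. World frame = base frame: x ahead of the robot, y to its left, z up, the work surface at z = 0. Lengths are in m, angles in rad, forces in N, time in s.
With the tool pointing down it reaches from about 0.325 to 0.9 m from the base axis. Payload 6.1 kg.
Tool frame: the origin (TCP) lies between the finger pads; the fingertips stand 25 mm ahead of it and the grasp point (between the pads) lies 6 mm ahead of it (tip_reach is the distance from the TCP to the fingertips, in m); z points along the fingers, y is the line along which they close (so a half turn about z gives the same grasp; the last joint's range is limited). The gripper opens to 87 mm and grips with 3 to 60 N. Pads are 19 mm wide; open, the fingers measure 117 mm over their backs; the gripper's body (75 mm by 190 mm) begins 51 mm behind the grasp point.
Start: joints at [1.094, 0.22, 1.526, -0, 1.395, -0.126], TCP at [0.215, 0.587, 0.248] pointing down, gripper open.
Joint ranges: [-2.98, 2.98], [-0.91, 2.08], [0.09, 2.57], [-1.24, 4.39], [0.2, 2.65], [-2.68, 2.68]. Speed limits (rad/s): [2.57, 2.57, 3.01, 3.14, 3.14, 3.14].

INTERFACE

Orientations are given as a unit quaternion [x, y, z, w].
In Python, from workcell import state, capture, sign_off, tip_reach gives the robot as it stands.
- The arm moves only by the tool carry_out, never from a script. Its argument "plan" is a list of rows, each a list of 5 numbers: the shift along the world's x, y, z in mm, then the turn about the world's z in rad, then the opening, from 0 (shut) to 1 (fully open). A call has exactly 10 rows; each row is the pose to reach, as a shift and turn from the pose commanded when the call began; what a row does not reach only later rows make up. A row lasts 1/10 s, in which the tool goes at most 50 mm and 8.59 degrees, less where a joint would pass 70% of its speed; a pose out of reach is approached as far as the arm can. A call with a gripper value outside its range is refused whole. The fingers move at their own pace and stop on an object; "newtons" is the grip in N (left out, the last holds). Time passes only in rows, so rows that repeat a pose let the fingers close, or fill a call up. It gives the time, the measured TCP pose, the force, the opening and the grip force at its end, in the units of the state.
- state(): the state, without advancing time (a new reading comes with each control period).
- capture(name): name is "scene" or "top" or "wrist"; returns a dict with "image" (420x560x3 uint8, blue, green, red), "camera_matrix" (3x3 intrinsics, pixels), "extrinsics" (4x4, takes a point from world to camera coordinates). Camera axes: x right, y down, z forward; pixel columns grow to the right and rows downward; lengths in m; the calibration is good to about 2 mm. A picture is of the moment at which its call begins. There is no depth.
- sign_off(): hands the job in; it is judged then, once.
The state is a dict: "t": time; "qpos": joint angles; "qd": joint speeds; "effort": joint torques, N m; "tool_pos": TCP position; "tcp_rot": TCP orientation; "contact_force": force on the tool from outside, world axes, zero at the start; "wrist_torque": the same for the moment, N m; "finger_gap": finger opening in m; "grasp_force": force on a finger pad.
Only numpy, scipy, OpenCV 4.12 (cv2) and the standard library are available. Lean on these libraries where they do the work, as an engineer would, in place of code of your own. Each camera call takes 0.05 s, during which the arm holds its last target. There are 200 camera calls.

## Working session

There is one attempt and no reset: what is moved stays moved. The work goes in short steps, Python scripts to look and compute and a tool call to move; the robot and the scene stay as the last step left them, time stands still between calls to the robot, and variables do not carry over. Pictures are saved under pics/ and viewed, at most 10 in all, crops included, and the job is handed in when it is done.

Besides the shell and the picture viewer there is one more tool, called after "Request:" in YAML: its name, and indented under it one key for each argument. carry_out: Moves the arm, as the interface text tells. Its arguments: {"type":"object","properties":{"plan":{"type":"array"},"newtons":{"type":"number"}},"required":["plan"]}

```bash
mkdir -p pics; cat > h.py <<'E'
import numpy as np, cv2, pickle
from workcell import state, capture, sign_off, tip_reach
def ray(c,u,v,z):
    K=c["camera_matrix"];T=c["extrinsics"];R=T[:3,:3];o=-R.T@T[:3,3]
    d=R.T@np.linalg.inv(K)@np.array([u,v,1.]);return o+d*(z-o[2])/d[2]
def proj(c,p):
    q=c["camera_matrix"]@(c["extrinsics"]@np.r_[p,1])[:3];return q[:2]/q[2]
def snap(n,f):
    c=capture(n);cv2.imwrite(f"pics/{f}.png",c["image"]);pickle.dump(c,open(f"pics/{f}.pkl","wb"));return c
def load(f): return pickle.load(open(f"pics/{f}.pkl","rb"))
E
python3 -c "
from h import *
a=snap('top','top0');b=snap('scene','sc0')
cv2.imwrite('pics/both.png',cv2.resize(np.vstack([a['image'],b['image']]),None,fx=.71,fy=.71))
print(state()['t'],state()['tool_pos'],state()['tcp_rot'],tip_reach)
for c in(a,b):print(c['camera_matrix'],c['extrinsics'])"
```

```text
0.1 [0.21451952 0.58648633 0.24654694] [ 1.74483028e-01  9.84659787e-01 -8.42008483e-04 -2.62022548e-04] 0.025
[[527.71517457   0.         279.77114498]
 [  0.         527.71517457 225.28333094]
 [  0.           0.           1.        ]] [[-0.02160195 -0.99975671  0.00445729 -0.03380785]
 [-0.97422823  0.02004868 -0.22467177  0.55709389]
 [ 0.22452775 -0.00919577 -0.97442431  0.98464768]
 [ 0.          0.          0.          1.        ]]
[[427.31204431   0.         281.09436227]
 [  0.         427.31204431 211.90563837]
 [  0.           0.           1.        ]] [[ 0.70365768 -0.7104652   0.01025034 -0.40461151]
 [-0.54749543 -0.55133179 -0.62950934  0.30703784]
 [ 0.45289582  0.43734707 -0.7769253   0.70295727]
 [ 0.          0.          0.          1.        ]]
```

View pics/both.png

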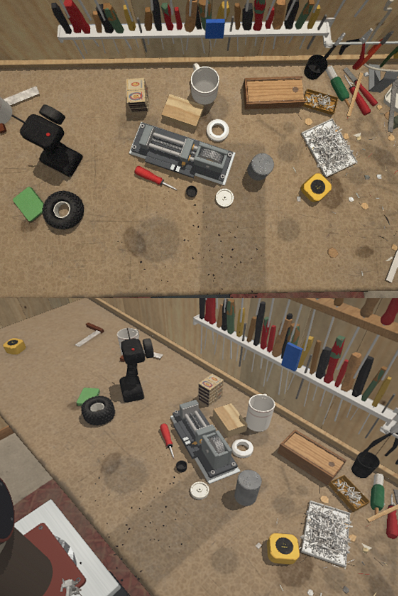

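The jig is at about (260,215) px in the top view, with the wheel end to the right. I'll zoom in on it.

```bash
python3 -c "
from h import *
a=load('top0')['image'];cv2.imwrite('pics/z0.png',cv2.resize(a[160:275,175:345],None,fx=4.7,fy=4.7,interpolation=cv2.INTER_CUBIC))"
```

```text
(no output)
```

View pics/z0.png

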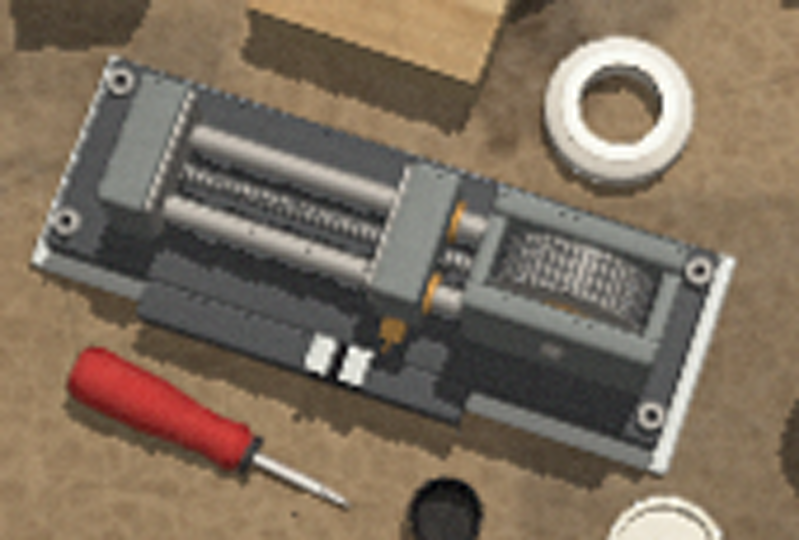

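The top view shows the foot plate corners at zoom px (112,57), (735,260), (662,470) and (35,262). The wheel crown is near (580,270), the pointer tip near (385,345) and the lugs at (320,355) and (355,365). Next I'll compute positions.

```bash
python3 -c "
from h import *
c=load('top0');f=lambda x,y,z:ray(c,x/4.7+175-.4,y/4.7+160-.4,z)
P=[f(*p,.006) for p in [(112,57),(735,260),(662,470),(35,262)]]
print(np.round(P,4))
d1=P[0]-P[1];d2=P[3]-P[2];
for d in(d1,d2):print(np.hypot(*d[:2]),np.arctan2(d[1],d[0]))
d=d1+d2;th=np.arctan2(d[1],d[0]);ey=np.array([np.cos(th),np.sin(th)]);ex=np.array([ey[1],-ey[0]]);print('th',th)
mid=sum(P)/4
for n,p in dict(whl=(578,270,.1),tip=(388,348,.036),l1=(320,355,.036),l2=(355,365,.036),hA=(495,190,.094),hB=(465,312,.094),hC=(655,357,.094),hD=(690,250,.094)).items():
  w=f(*p);print(n,np.round(w,4),'jig rel mid',np.round([(w-mid)[:2]@ex,(w-mid)[:2]@ey],4))
s=state();print(s['tool_pos'])"
```

```text
[[ 0.691   0.1259  0.006 ]
 [ 0.5897 -0.1545  0.006 ]
 [ 0.4952 -0.1183  0.006 ]
 [ 0.5952  0.1591  0.006 ]]
0.2982111443834958 1.2240407858363382
0.29488965171157266 1.2247762525405141
th 1.2244064598020667
whl [ 0.5634 -0.0798  0.1   ] jig rel mid [ 0.0005 -0.0879]
tip [5.461e-01 5.000e-04 3.600e-02] jig rel mid [-0.043  -0.0182]
l1 [0.5436 0.0299 0.036 ] jig rel mid [-0.0554  0.0086]
l2 [0.5389 0.0148 0.036 ] jig rel mid [-0.0547 -0.0072]
hA [ 0.5997 -0.0466  0.094 ] jig rel mid [ 0.0234 -0.0444]
hB [ 0.5481 -0.0332  0.094 ] jig rel mid [-0.0297 -0.0493]
hC [ 0.5276 -0.1104  0.094 ] jig rel mid [-0.0227 -0.1289]
hD [ 0.5724 -0.1265  0.094 ] jig rel mid [ 0.0248 -0.1288]
[0.21451952 0.58648633 0.24654694]
```

Request:
carry_out:
  plan:
    - [22,-45,0,0,0]
    - [44,-88,0,0,0]
    - [66,-132,0,0,0]
    - [88,-176,0,0,0]
    - [110,-220,0,0,0]
    - [132,-264,0,0,0]
    - [154,-308,0,0,0]
    - [176,-352,0,0,0]
    - [198,-396,0,0,0]
    - [220,-440,0,0,0]
  newtons: 10

```text
t: 1.1
tool_pos: [0.4351, 0.145, 0.2474]
tcp_rot: [0.174, 0.985, 0.0, 0.0]
contact_force: [1.0, 0.3, -0.7]
finger_gap: 0.0153
grasp_force: 0.0
```

Request:
carry_out:
  plan:
    - [22,-44,0,0,0]
    - [44,-88,0,0,0]
    - [66,-132,0,0,0]
    - [88,-176,0,0,0]
    - [105,-210,-10,0,0]
    - [123,-241,-30,0,0]
    - [123,-241,-60,0,0]
    - [123,-241,-60,0,0]
    - [123,-241,-60,0,0]
    - [123,-241,-60,0,0]

```text
t: 2.1
tool_pos: [0.5583, -0.0936, 0.1891]
tcp_rot: [0.174, 0.985, -0.0, 0.001]
contact_force: [-0.7, -0.2, 0.5]
finger_gap: 0.0005
grasp_force: 0.0
```

```bash
python3 -c "
from h import *
a=snap('wrist','w1');b=snap('top','t1');c=snap('scene','s1')
s=state();print(s['t'],s['tool_pos'],s['tcp_rot'],s['contact_force'],s['finger_gap'])
u=np.hstack([cv2.resize(b['image'][160:275,175:345],(400,271)),cv2.resize(c['image'][130:265,220:360],(281,271))])
w=cv2.resize(a['image'],None,fx=.75,fy=.75);w=np.pad(w,((0,0),(0,681-w.shape[1]),(0,0)))
cv2.imwrite('pics/m1.png',np.vstack([u,w]))"
```

```text
2.25 [ 0.55859291 -0.09365     0.18939518] [ 1.73958707e-01  9.84751846e-01 -1.86483850e-04  1.46138052e-03] [0.04069501 0.00418182 0.02182297] 0.0007395781425687915
```

View pics/m1.png

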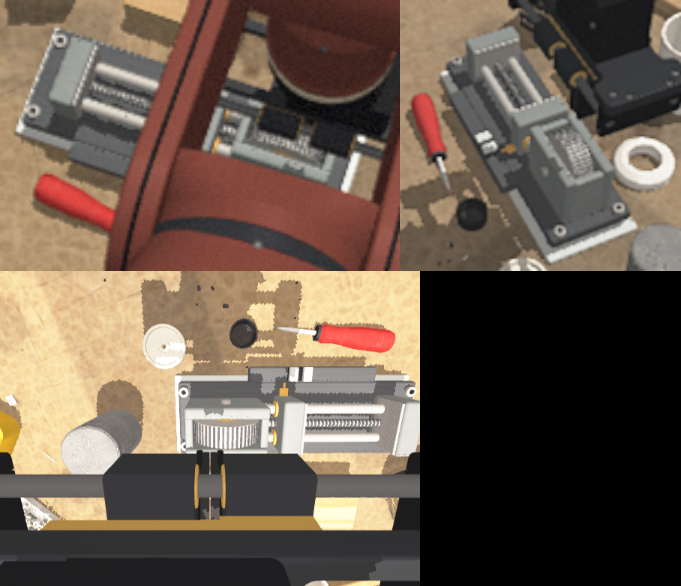

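The wrist view shows the wheel at about (300,217), the pointer at about (378,160) and the lugs at about (400,138) full-res px. I'll zoom in for the measurement.

```bash
python3 -c "
from h import *
a=load('w1');i=a['image'][120:250,240:420]
cv2.imwrite('pics/w1z.png',cv2.resize(i,None,fx=4.4,fy=4.4,interpolation=cv2.INTER_CUBIC))
print(a['camera_matrix'],a['extrinsics'])"
```

```text
[[329.74586676   0.         279.51304303]
 [  0.         329.74586676 207.82762897]
 [  0.           0.           1.        ]] [[ 3.43126784e-01  9.39288665e-01 -9.01995728e-04 -1.04282162e-01]
 [ 9.06018637e-01 -3.30719453e-01  2.64111479e-01 -5.54572349e-01]
 [ 2.47778611e-01 -9.14409475e-02 -9.64491738e-01  1.87356806e-01]
 [ 0.00000000e+00  0.00000000e+00  0.00000000e+00  1.00000000e+00]]
```

View pics/w1z.png

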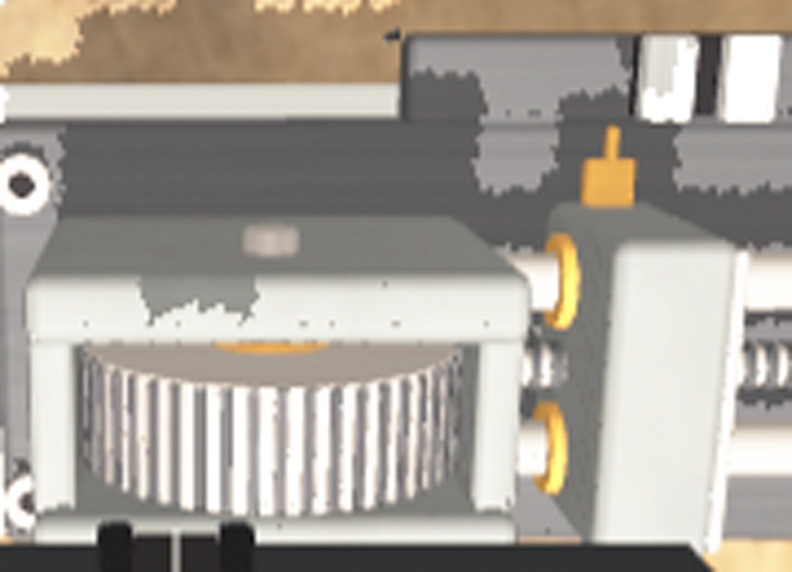

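```bash
python3 -c "
from h import *
c=load('w1');f=lambda x,y,z:ray(c,x/4.4+240-.4,y/4.4+120-.4,z)
ey=np.array([.3395,.9406]);ex=np.array([.9406,-.3395])
for z in(.03,.036,.042):
  print(z,[np.round([f(*p,z)[:2]@ex,f(*p,z)[:2]@ey],4).tolist() for p in((612,128),(640,120),(696,120),(722,120),(782,120))])
print([np.round([f(x,270,.094)[:2]@ex,f(x,270,.094)[:2]@ey],4) for x in(28,528)],[np.round(f(*p,.094)[:2],4) for p in ((28,285),(528,285),(515,530),(38,530))])"
```

```text
0.03 [[0.5129, 0.1906], [0.5113, 0.1961], [0.5114, 0.2075], [0.5114, 0.2127], [0.5114, 0.2248]]
0.036 [[0.5123, 0.1888], [0.5108, 0.1943], [0.5108, 0.2053], [0.5109, 0.2105], [0.5109, 0.2224]]
0.042 [[0.5118, 0.1871], [0.5103, 0.1924], [0.5103, 0.2032], [0.5103, 0.2083], [0.5104, 0.2199]]
[array([0.5296, 0.0783]), array([0.5299, 0.1597])] [array([ 0.527 , -0.1071]), array([ 0.555 , -0.0304]), array([ 0.5952, -0.0445]), array([ 0.5672, -0.1212])]
```

Request:
carry_out:
  plan:
    - [0,0,-25,0,0]
    - [0,0,-45,0,0]
    - [0,0,-53,0,0]
    - [0,0,-56,0,0]
    - [0,0,-58,0,0]
    - [0,0,-60,0,0]
    - [0,0,-62,0,0]
    - [0,0,-63.5,0,0]
    - [0,0,-63.5,0,0]
    - [0,0,-63.5,0,0]

```text
t: 3.25
tool_pos: [0.5586, -0.0945, 0.1256]
tcp_rot: [0.174, 0.985, -0.0, 0.001]
contact_force: [-1.4, -0.6, 6.4]
finger_gap: 0.0004
grasp_force: 3.1
```

Request:
carry_out:
  plan:
    - [1.3,3.5,0,0,0]
    - [2.5,7,0,0,0]
    - [3.8,10.5,0,0,0]
    - [5.1,14,0,0,0]
    - [6.4,17.6,0,0,0]
    - [7.6,21.2,0,0,0]
    - [8.9,24.7,0,0,0]
    - [10.2,28.2,0,0,0]
    - [10.2,28.2,0,0,0]
    - [10.2,28.2,0,0,0]

```text
t: 4.25
tool_pos: [0.5692, -0.0655, 0.1258]
tcp_rot: [0.174, 0.985, 0.0, 0.001]
contact_force: [-0.7, 3.3, 6.7]
finger_gap: 0.0005
grasp_force: 3.5
```

```bash
python3 -c "
from h import *
a=snap('wrist','w2');i=a['image'][60:260,240:420]
cv2.imwrite('pics/w2z.png',cv2.resize(i,None,fx=3,fy=3,interpolation=cv2.INTER_CUBIC))
s=state();print(s['t'],s['tool_pos'],s['contact_force'])"
```

```text
4.3 [ 0.56925763 -0.06555451  0.12584897] [-0.12678419  2.53143981  6.63331064]
```

View pics/w2z.png

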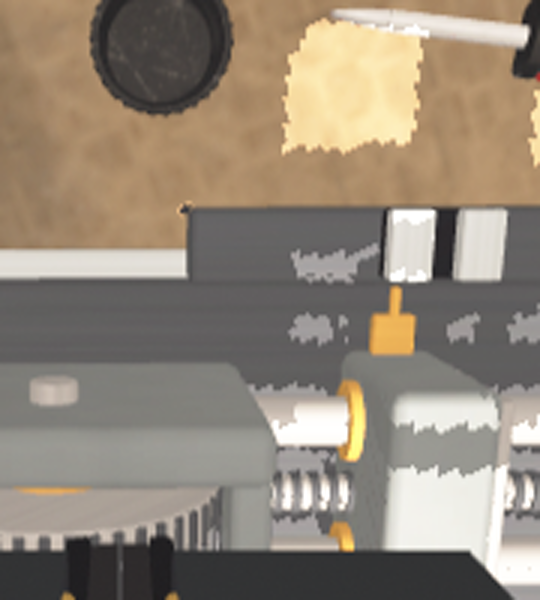

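The pointer tip is at (396,287) and the notch middle at (445,282) in the zoom. The wheel carried the jaw about 7–8 mm. I'll lift, return and stroke again.

Request:
carry_out:
  plan:
    - [0,0,6,0,0]
    - [0,0,12,0,0]
    - [-3,-8,14,0,0]
    - [-7,-19,14,0,0]
    - [-10.2,-28.2,14,0,0]
    - [-10.2,-28.2,14,0,0]
    - [-10.2,-28.2,8,0,0]
    - [-10.2,-28.2,3.5,0,0]
    - [-10.2,-28.2,0,0,0]
    - [-10.2,-28.2,0,0,0]

```text
t: 5.3
tool_pos: [0.5578, -0.0942, 0.1241]
tcp_rot: [0.174, 0.985, -0.0, -0.0]
contact_force: [-4.1, -1.0, 8.1]
finger_gap: 0.0003
grasp_force: 4.1
```

Request:
carry_out:
  plan:
    - [1.3,3.5,0,0,0]
    - [2.5,7,0,0,0]
    - [3.8,10.5,0,0,0]
    - [5.1,14,0,0,0]
    - [6.4,17.6,0,0,0]
    - [7.6,21.2,0,0,0]
    - [8.9,24.7,0,0,0]
    - [10.2,28.2,0,0,0]
    - [10.2,28.2,0,0,0]
    - [10.2,28.2,0,0,0]

```text
t: 6.3
tool_pos: [0.5688, -0.0648, 0.125]
tcp_rot: [0.174, 0.985, 0.001, 0.001]
contact_force: [-0.5, 2.9, 8.3]
finger_gap: 0.0006
grasp_force: 4.2
```

```bash
cat >> h.py <<'E'
def meas(c,dz=.0):
    # pointer tip: brass mask; lugs: bright columns just in front of the tip; positions along jig y
    ey=np.array([.3395,.9406]);im=c["image"];h=cv2.cvtColor(im,cv2.COLOR_BGR2HSV)
    p0=proj(c,[.546,.008,.036]);
    m=cv2.inRange(h,(10,120,120),(28,255,255));n,l,st,ce=cv2.connectedComponentsWithStats(m)
    k=[j for j in range(1,n) if st[j,4]>15];j=min(k,key=lambda j:np.hypot(*(ce[j]-p0)))
    y0=st[j,1];tip=np.mean(np.where(l[y0:y0+4]==j)[1]);row=y0-4
    g=im[row-8:row+1].mean((0,2));w=range(int(tip)-30,int(tip)+45)
    f=lambda u:ray(c,u,row,.036)[:2]@ey
    return tip,y0,f(tip),{u:int(g[u]) for u in w}
E
python3 -c "
from h import *
snap('wrist','w3');s=state();print(s['t'],s['tool_pos'],s['contact_force'])
for n in('w2','w3'):
  t,y,f,g=meas(load(n));print(t,y,f);print(min(g),list(g.values()))
"
```

```text
6.35 [ 0.56876046 -0.06478049  0.12502551] [-1.56765385  2.80175897  8.5326821 ]
371.5 155 0.1955251500630258
341 [148, 144, 144, 151, 155, 141, 141, 148, 144, 144, 155, 155, 162, 162, 141, 143, 143, 150, 120, 120, 120, 121, 115, 114, 107, 78, 42, 155, 172, 214, 227, 230, 229, 231, 220, 223, 222, 221, 229, 228, 220, 217, 217, 86, 43, 42, 42, 42, 42, 48, 151, 172, 191, 217, 223, 221, 220, 218, 220, 222, 220, 220, 221, 217, 216, 218, 173, 99, 97, 97, 97, 97, 97, 97, 97]
381.2857142857143 157 0.20263184405265747
351 [164, 160, 160, 151, 143, 158, 162, 164, 164, 159, 159, 159, 163, 163, 120, 52, 160, 179, 224, 234, 233, 236, 235, 239, 240, 239, 232, 233, 235, 232, 234, 238, 85, 52, 43, 43, 43, 43, 54, 158, 171, 197, 219, 223, 221, 219, 218, 221, 222, 219, 220, 220, 216, 216, 218, 151, 98, 97, 97, 97, 97, 97, 97, 96, 97, 97, 96, 96, 97, 97, 97, 97, 102, 117, 124]
```

Two strokes have gone well, with about 3–5 mm left. I'll lift and look from straight over the mark to remove parallax.

Request:
carry_out:
  plan:
    - [0,0,8,0,0]
    - [0,0,20,0,0]
    - [5,14,25,0,0]
    - [10,28,30,0,0]
    - [15,42,30,0,0]
    - [20,56,30,0,0]
    - [25.5,70.5,30,0,0]
    - [25.5,70.5,30,0,0]
    - [25.5,70.5,30,0,0]
    - [25.5,70.5,30,0,0]

```text
t: 7.35
tool_pos: [0.5932, 0.0044, 0.1537]
tcp_rot: [0.175, 0.985, -0.0, -0.0]
contact_force: [0.3, -0.5, -0.4]
finger_gap: 0.0007
grasp_force: 0.0
```

```bash
python3 -c "
from h import *
a=snap('wrist','w4');T=a['extrinsics'];o=-T[:3,:3].T@T[:3,3];s=state();print(s['t'],s['tool_pos'],s['contact_force'],'cam jig y',o[:2]@[.3395,.9406],o[2])
t,y,f,g=meas(a);print(t,y,f,min(g),list(g.values()))
x,y=int(t),int(y)
cv2.imwrite('pics/w4z.png',cv2.resize(a['image'][max(0,y-40):y+40,x-50:x+50],None,fx=6,fy=6,interpolation=cv2.INTER_CUBIC))"
```

```text
7.4 [0.59325357 0.00416079 0.1537924 ] [-0.29864571 -0.10290844  0.09411547] cam jig y 0.20682731495898418 0.2918286428110301
276.5 154 0.2040061305264242 246 [112, 96, 96, 95, 96, 96, 96, 96, 96, 96, 96, 96, 95, 95, 96, 96, 96, 137, 219, 222, 221, 219, 220, 223, 221, 221, 221, 217, 218, 218, 153, 47, 44, 44, 44, 44, 44, 44, 105, 215, 222, 221, 219, 219, 223, 221, 221, 222, 217, 217, 219, 172, 96, 95, 95, 95, 95, 95, 95, 95, 95, 95, 95, 95, 95, 95, 95, 95, 95, 95, 95, 95, 95, 95, 95]
```

View pics/w4z.png

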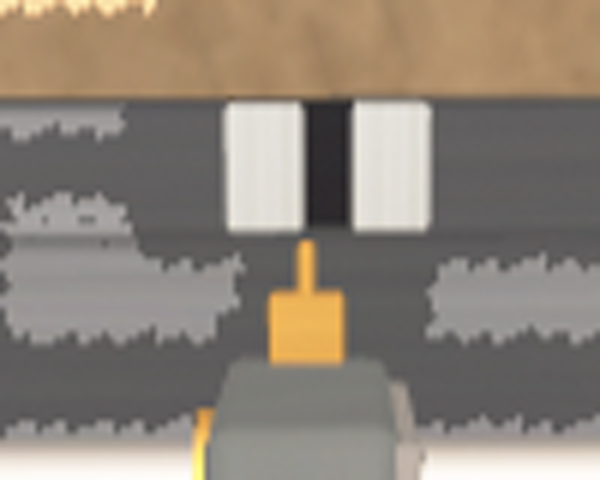

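The pointer tip is at column 276.6 and the notch middle at 280.1, at 0.76 mm/px, so 2.7 mm of jaw is left, or about 11.3 mm of rim. One short stroke about the crown should do it.

Request:
carry_out:
  plan:
    - [-11,-30,0,0,0]
    - [-22,-60,0,0,0]
    - [-32.7,-88,0,0,0]
    - [-32.7,-88,-8,0,0]
    - [-32.7,-88,-18,0,0]
    - [-32.7,-88,-23,0,0]
    - [-32.7,-88,-26,0,0]
    - [-32.7,-88,-28,0,0]
    - [-32.7,-88,-30,0,0]
    - [-32.7,-88,-30,0,0]

```text
t: 8.4
tool_pos: [0.5605, -0.0824, 0.1246]
tcp_rot: [0.174, 0.985, -0.0, -0.001]
contact_force: [-5.5, 1.1, 9.7]
finger_gap: 0.0007
grasp_force: 4.8
```

Request:
carry_out:
  plan:
    - [0,0,0,0,0]
    - [0.8,2.1,0,0,0]
    - [1.5,4.2,0,0,0]
    - [2.3,6.3,0,0,0]
    - [3,8.4,0,0,0]
    - [3.7,10.3,0,0,0]
    - [3.7,10.3,0,0,0]
    - [3.7,10.3,0,0,0]
    - [3.7,10.3,0,0,0]
    - [3.7,10.3,0,0,0]

```text
t: 9.4
tool_pos: [0.5645, -0.0717, 0.125]
tcp_rot: [0.174, 0.985, 0.0, -0.0]
contact_force: [-4.7, 1.6, 9.1]
finger_gap: 0.0005
grasp_force: 4.5
```

Request:
carry_out:
  plan:
    - [3.7,10.3,0,0,0]
    - [0,0,6,0,0]
    - [0,0,15,0,0]
    - [0,0,30,0,0]
    - [8,22,30,0,0]
    - [16,44,30,0,0]
    - [24,66,30,0,0]
    - [29,77.7,30,0,0]
    - [29,77.7,30,0,0]
    - [29,77.7,30,0,0]

```text
t: 10.4
tool_pos: [0.5934, 0.0043, 0.1542]
tcp_rot: [0.174, 0.985, -0.0, -0.0]
contact_force: [0.4, 0.4, -0.7]
finger_gap: 0.0003
grasp_force: 0.0
```

I made an error in that last call: its first row repeated the stroke shift before lifting, so the wheel may have over-rolled. Checking.

```bash
python3 -c "
from h import *
a=snap('wrist','w5');print(state()['t'])
t,y,f,g=meas(a);print(t,y,f,min(g),list(g.values()))
x,y=int(t),int(y)
cv2.imwrite('pics/w5z.png',cv2.resize(a['image'][max(0,y-40):y+40,x-50:x+50],None,fx=6,fy=6,interpolation=cv2.INTER_CUBIC))"
```

```text
10.45
281.61538461538464 154 0.2079121547140415 251 [95, 95, 95, 95, 95, 95, 95, 95, 95, 95, 95, 94, 146, 219, 221, 220, 218, 219, 222, 220, 220, 220, 215, 217, 216, 133, 46, 43, 43, 43, 43, 43, 43, 127, 217, 222, 220, 218, 219, 222, 220, 220, 220, 216, 216, 217, 154, 95, 94, 94, 94, 94, 95, 94, 95, 94, 94, 94, 94, 94, 94, 94, 94, 94, 94, 94, 94, 95, 94, 94, 95, 94, 94, 95, 94]
```

View pics/w5z.png

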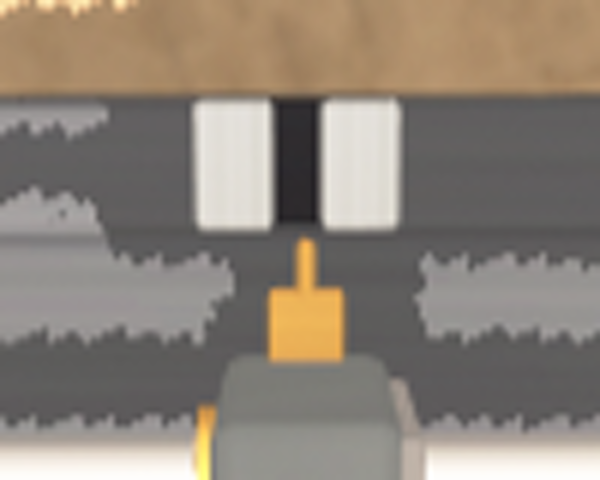

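The pointer is 1.2 mm past the middle (281.6 against 280.0 px). I'll roll the wheel back by about 4.9 mm of rim, then lift straight up.

Request:
carry_out:
  plan:
    - [-11,-30,0,0,0]
    - [-22,-60,0,0,0]
    - [-30,-80.5,0,0,0]
    - [-30,-80.5,-8,0,0]
    - [-30,-80.5,-18,0,0]
    - [-30,-80.5,-23,0,0]
    - [-30,-80.5,-26,0,0]
    - [-30,-80.5,-28,0,0]
    - [-30,-80.5,-30,0,0]
    - [-30,-80.5,-30,0,0]

```text
t: 11.45
tool_pos: [0.5631, -0.0749, 0.1245]
tcp_rot: [0.174, 0.985, -0.0, -0.001]
contact_force: [-6.4, 0.8, 9.4]
finger_gap: 0.0005
grasp_force: 4.8
```

Request:
carry_out:
  plan:
    - [0,0,0,0,0]
    - [-0.4,-1.2,0,0,0]
    - [-0.8,-2.4,0,0,0]
    - [-1.2,-3.5,0,0,0]
    - [-1.7,-4.6,0,0,0]
    - [-1.7,-4.6,0,0,0]
    - [-1.7,-4.6,0,0,0]
    - [-1.7,-4.6,0,0,0]
    - [-1.7,-4.6,0,0,0]
    - [-1.7,-4.6,0,0,0]

```text
t: 12.45
tool_pos: [0.5617, -0.0791, 0.1249]
tcp_rot: [0.174, 0.985, 0.0, -0.001]
contact_force: [-5.3, 1.5, 8.3]
finger_gap: 0.0005
grasp_force: 4.6
```

Request:
carry_out:
  plan:
    - [0,0,4,0,0]
    - [0,0,10,0,0]
    - [0,0,20,0,0]
    - [0,0,30,0,0]
    - [8,22,30,0,0]
    - [16,44,30,0,0]
    - [24,66,30,0,0]
    - [31.7,85.1,30,0,0]
    - [31.7,85.1,30,0,0]
    - [31.7,85.1,30,0,0]

```text
t: 13.45
tool_pos: [0.5936, 0.0048, 0.1544]
tcp_rot: [0.174, 0.985, -0.0, 0.0]
contact_force: [-1.1, -0.2, -0.0]
finger_gap: 0.0006
grasp_force: 0.0
```

```bash
python3 -c "
from h import *
a=snap('wrist','w6');print(state()['t'],state()['contact_force'])
t,y,f,g=meas(a);print(t,y,f,min(g),list(g.values())[:50])
x,y=int(t),int(y)
cv2.imwrite('pics/w6z.png',cv2.resize(a['image'][max(0,y-40):y+40,x-50:x+50],None,fx=6,fy=6,interpolation=cv2.INTER_CUBIC))"
```

```text
13.5 [ 0.3273127  -0.58020008 -0.07213779]
279.8888888888889 153 0.20706433723826867 249 [95, 95, 95, 95, 95, 95, 95, 95, 95, 95, 94, 95, 95, 108, 214, 222, 220, 218, 218, 221, 220, 220, 221, 217, 216, 219, 193, 55, 43, 43, 44, 44, 43, 43, 73, 212, 222, 220, 219, 217, 221, 220, 219, 221, 217, 215, 219, 198, 97, 94]
```

View pics/w6z.png

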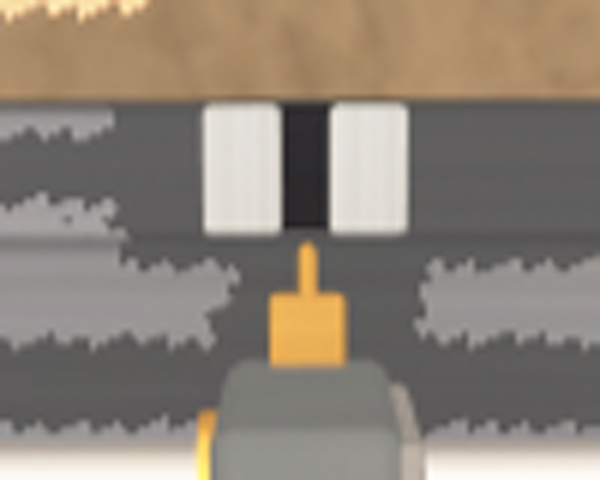

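The pointer tip (zoom px 307) now stands in the notch (middle at 306), within about 0.3 mm. The finger is clear of the jig.

```bash
python3 -c "
from workcell import *
print(sign_off())"
```

```text
the job is handed in; nothing more can be done
None
```

The job is handed in: the pointer stands in the gauge notch within about 0.3 mm and the finger is off, though a mistyped row first closed the gap about 1.2 mm too far and I rolled the wheel back to correct it.

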